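# Close the work lamp and hold it level

## Robot

A 7-joint arm with a two-finger parallel gripper is mounted at the origin on a cart in front of the work surface, level with it; the furniture and walls round the work are solid. World frame = base frame: x ahead of the robot, y to its left, z up, the work surface at z = 0. Lengths are in m, angles in rad, forces in N, time in s.
With the tool pointing down it reaches from about 0.4 to 0.875 m from the base axis. Payload 4.4 kg.
Tool frame: the origin (TCP) lies midway between the tips of the shut fingers; the grasp point (between the pads) lies 19 mm behind it; z points along the fingers, y is the line along which they close (so a half turn about z gives the same grasp; the last joint's range is limited). The gripper opens to 85 mm and grips with 20 to 120 N. Pads are 22 mm wide; open, the fingers measure 114 mm over their backs; the gripper's body (76 mm by 85 mm) begins 54 mm behind the grasp point. The pads swing forward as they close: fully open they stand 13 mm farther back than shut.
Start: joints at [-1.292, 0.628, 0.038, 1.517, -0.027, 0.996, -0.02], TCP at [0.22, 0.612, 0.231] pointing down, gripper open.
Joint ranges: [-3.06, 3.06], [-0.37, 2.12], [-1.25, 1.32], [0.18, 2.47], [-1.1, 4.24], [0.23, 1.98], [-2.94, 2.94]. Speed limits (rad/s): [2.57, 2.57, 3.14, 3.14, 3.14, 3.14, 3.14].

## Interface

Orientations are given as a rotation vector (axis times angle).
In Python, from plant import state, snapshot, camera_info, hand_in gives the robot as it stands.
- The arm moves only by the tool apply_moves, never from a script. Its argument "deltas" is one flat list of numbers, 7 for each row, row after row: the shift along the tool's x, y, z normalised to -1 to 1, where 1 is 500 mm, then the turn, a rotation vector about the tool's x, y, z normalised to -1 to 1, where 1 is pi/4 rad, then the opening, from -1 (shut) to 1 (fully open). A call has 1 to 20 rows; each row is the pose to reach, as a shift and turn from the pose commanded when the call began, along the tool's axes at that moment; what a row does not reach only later rows make up. A row lasts 1/12 s, in which the tool goes at most 41.7 mm and 7.16 degrees, less where a joint would pass 70% of its speed; a pose out of reach is approached as far as the arm can. A call with a number of a shift or a turn outside -1 to 1 is refused whole. A call with a gripper value outside its range is refused whole. The fingers move at their own pace and stop on an object; "grip_force" is the grip in N (left out, the last holds). Time passes only in rows, so rows that repeat a pose let the fingers close. It gives the time, the measured TCP pose, the force, the opening and the grip force at its end, in the units of the state.
- state(): the state, without advancing time (a new reading comes with each control period).
- snapshot(name): name is "scene" or "top"; returns (picture, depth): 384x512x3 uint8, blue, green, red; 384x512 float32, m along the optical axis (not along the pixel's ray), 0 where there is no reading.
- camera_info(name): a dict with "fx", "fy", "cx", "cy" (pixels), "distortion" ([k1, k2, p1, p2, k3] as OpenCV has them; the pictures are not rectified), "extrinsics" (4x4, takes a point from camera to world coordinates). Camera axes: x right, y up, looking along -z (the intrinsics and any distortion apply to the point x, -y, -z); pixel columns grow to the right and rows downward; lengths in m; the calibration is good to about 2 mm. A picture is of the moment at which its call begins. camera_info takes no time and is no camera call.
- hand_in(): hands the job in; it is judged then, once.
The state is a dict: "time": time; "joint_positions": joint angles; "joint_velocities": joint speeds; "effort": joint torques, N m; "tcp_pos": TCP position; "eef_rot": TCP orientation; "contact_force": force on the tool from outside, world axes, zero at the start; "wrist_torque": the same for the moment, N m; "grip_width": finger opening in m; "finger_force": force on a finger pad.
Only numpy, scipy, OpenCV 4.12 (cv2) and the standard library are available. Lean on these libraries where they do the work, as an engineer would, in place of code of your own. Each camera call takes 0.05 s, during which the arm holds its last target. There are 200 camera calls.

## Task

The work lamp has a fresh battery in it: while it still stands in its sloping cradle, swing its tail cap fully shut. Then draw the lamp out of the cradle, turn it level, and finish still holding it in the gripper, steady and level, 20 cm or more above the table, cap shut and clear of the cradle; the lens may face any way. Leave the tape measure, the red-handled pliers and the clear jar where they are.

Things in the scene. Friction and masses are not known exactly. Their poses are not given: they have to be found in the camera images.
- lamp: Loose orange work lamp, 0.18 kg, a bar 34 (x) by 32 (y) by 155 mm (z), black lens bezel. Origin: centre of the lens face; z runs to the tail, x is the side facing up in the cradle. It stands lens down, sloping 45 degrees, tail up and toward the cradle's -x (the robot). Its flat sides (+y, -y, 32 mm apart) are free to grip from 90 to 155 mm along z. The pocket has up to 3 mm play each side.
- lamp_grip (a point): Point on the lamp's centre line 120 mm from the lens face, a good place to grip across the 32 mm width.
- lamp_tail (a point): Centre of the lamp's tail face, 155 mm from the lens face.
- lamp_hinge (a point): Axis of the tail cap's hinge, at lamp x = +19 mm, z = 156.5 mm: on the upper edge of the tail. The hinge axis is the lamp's y.
- lamp_cap (a joint): Angle (rad) of the black tail cap: 0 shut flat on the tail, up to 2.2 open. At angle a it points from the hinge along (-cos a, 0, sin a) in the lamp's frame. Plate 32 mm wide, 6 mm thick, 1 to 39 mm from the hinge; outer face 7 mm from the hinge axis, toward (sin a, 0, cos a). Stays where left (friction 0.012 N m), no latch: push the outer face over until flat.
- cap_lip (a point): Centre line of the cap's outer face near its free edge, 36 mm from the hinge.
- cradle: Fixed black pocket on a dark steel foot (130 x 84 mm). Origin on the table under the pocket floor. The pocket axis slopes 45 degrees, along (-0.707, 0, 0.707) in its frame. Measured along the lamp from the lens face: cheeks (46 mm over all) reach 60 mm, the trough below 88 mm, a steel strap crosses over from 33 to 55 mm. Draw the lamp 60 mm or more along the slope before lifting it away.
- cradle_floor (a point): Centre of the pocket floor, 42 mm above the table, where the lens face rests. (Room: tall wooden stakes stand to the right of the robot, about x 0.17, y -0.26, higher than the arm; keep the elbow off them.)
- tape_measure: Yellow tape measure, 36 x 83 x 62 mm, standing on the table; origin under its centre. Leave it alone.
- pliers: Pliers with red handles, 52 x 171 x 13 mm, lying on the table; origin under the centre, long axis y. Leave them alone.
- jar: Small clear jar with a white cap, 44 mm across, 82 mm high; origin under its centre. Leave it alone.

How it is judged:
On the way, in this order (a step that is already met when the one before it is completed fails the run):
1. the tail cap is shut while the lamp is still seated in the cradle (value of joint lamp_cap below 0.15 rad and distance between lamp and cradle_floor below 0.015 m), for 0.2 s.
2. the lamp is drawn out of the cradle in the gripper, cap still shut (value of joint lamp_cap below 0.15 rad and distance between lamp and cradle_floor above 0.065 m and contact force between lamp and the fingers above 1 N and contact force between lamp and cradle below 0.1 N), for 0.1 s.
At the end, for the whole second after the job is handed in: The lamp is held still in the gripper's fingers, its long axis level within 12 degrees, both ends at least 17 cm above the table, clear of the cradle, its tail cap shut (under 0.15 rad); tape measure, pliers and jar within 3 cm of where they stood (value of joint lamp_cap below 0.15 rad and angle between lamp's own z axis and vertical between 1.36 and 1.78 rad and height (world z) of each of lamp, lamp_tail above 0.17 m and contact force between lamp and the fingers above 1 N and contact force between lamp and cradle below 0.1 N and distance between lamp and cradle_floor above 0.1 m and linear speed of lamp below 0.03 m/s and angular speed of lamp below 0.2 rad/s and distance of each of tape_measure, pliers, jar from where it was at the start of the episode below 0.03 m); the arm keeps its last pose, push and grip.
It fails at once if the tape measure moved by more than 3 cm (distance of tape_measure from where it was at the start of the episode above 0.03 m).
It fails at once if the pliers moved by more than 3 cm (distance of pliers from where it was at the start of the episode above 0.03 m).
It fails at once if the jar moved by more than 3 cm (distance of jar from where it was at the start of the episode above 0.03 m).
It also fails if it takes over 51 s, if anything falls off the work surface, if the arm or the gripper's body presses on something with over 40 N, if the wrist force passes 120 N, or if a joint passes its speed limit or range.

## Working session

There is one attempt and no reset: what is moved stays moved. The work goes in short steps, Python scripts to look and compute and a tool call to move; the robot and the scene stay as the last step left them, time stands still between calls to the robot, and variables do not carry over. Pictures are saved under pics/ and viewed, at most 10 in all, crops included, and the job is handed in when it is done.

Besides the shell and the picture viewer there is one more tool, called after "Emit:" by a JSON object that holds its "fn" and its "kwargs". apply_moves: Moves the arm, as the interface text tells. Its arguments: {"type":"object","properties":{"deltas":{"type":"array"},"grip_force":{"type":"number"}},"required":["deltas"]}

```bash
ls; mkdir -p pics
python3 - <<'E'
from plant import *
import cv2,numpy as np
s=state();print(s)
for n in("scene","top"):
    im,d=snapshot(n);cv2.imwrite(f"pics/{n}0.png",im);np.save(f"{n}0.npy",d);print(camera_info(n))
E
```

```text
pics
{'time': 0.0, 'joint_positions': array([-1.29179699,  0.62932816,  0.03845785,  1.51836368, -0.02698436,
        0.99629123, -0.01999509]), 'joint_velocities': array([-1.74928136e-03,  2.58902232e-04,  6.83289645e-05, -7.80569932e-04,
        3.73660096e-04, -1.08721232e-04, -5.86439091e-04]), 'effort': array([ 6.57915116e-04, -5.63394964e+01,  1.22610200e+00, -1.93451571e+01,
        1.08456973e-02,  1.00756178e-02, -1.11275989e-05]), 'tcp_pos': array([0.21948172, 0.61116642, 0.2304024 ]), 'eef_rot': array([-5.38882057e-01, -3.09474886e+00,  2.90820797e-03]), 'contact_force': array([ 0.16754107, -0.28518145,  0.03345134]), 'wrist_torque': array([-0.02522749,  0.02936426, -0.00809848]), 'finger_force': 0.0, 'grip_width': 0.08531289235216621}
{'fx': 360.4669849413638, 'fy': 360.4669849413638, 'cx': 249.22259028104637, 'cy': 188.08353235117838, 'distortion': array([-0.08492412,  0.        ,  0.        ,  0.        ,  0.        ]), 'extrinsics': array([[ 0.49018724, -0.65934465,  0.57007114,  0.96382437],
       [ 0.8715684 ,  0.37770526, -0.31258161, -0.30888823],
       [-0.00921986,  0.65007951,  0.75981026,  0.76694904],
       [ 0.        ,  0.        ,  0.        ,  1.        ]])}
{'fx': 485.64024116787033, 'fy': 485.64024116787033, 'cx': 260.18961735897057, 'cy': 199.41337113634816, 'distortion': array([-0.07869904,  0.        ,  0.        ,  0.        ,  0.        ]), 'extrinsics': array([[-0.00768827,  0.99127344, -0.13159733,  0.32570153],
       [-0.99994573, -0.00854639, -0.00595724, -0.03235631],
       [-0.00702994,  0.13154439,  0.99128535,  1.24905365],
       [ 0.        ,  0.        ,  0.        ,  1.        ]])}
```

View pics/scene0.png

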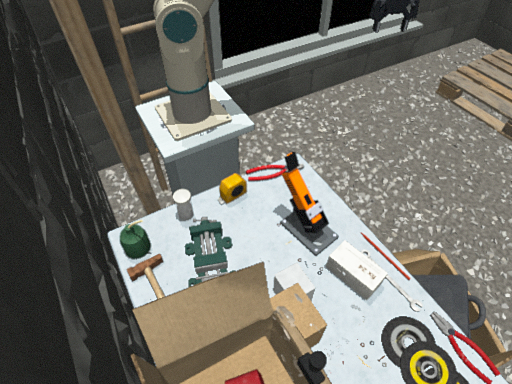

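View pics/top0.png

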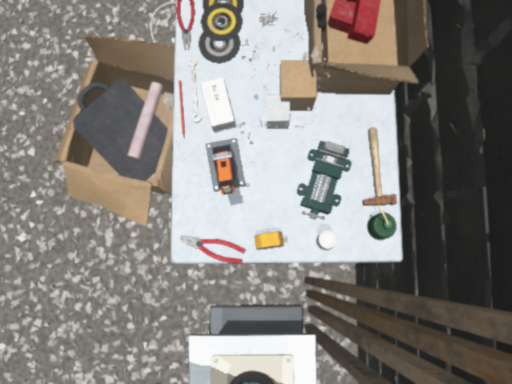

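Run:
```python
import cv2,numpy as np
a=cv2.imread("pics/top0.png")[125:215,190:265];b=cv2.imread("pics/scene0.png")[140:260,260:350]
r=lambda x,k:cv2.resize(x,None,fx=k,fy=k,interpolation=cv2.INTER_CUBIC)
A=r(a,5.5);B=r(b,4.1)
h=max(A.shape[0],B.shape[0]);p=lambda x:cv2.copyMakeBorder(x,0,h-x.shape[0],0,0,cv2.BORDER_CONSTANT)
cv2.imwrite("pics/crop0.png",cv2.hconcat([p(A),p(B)]));print(A.shape,B.shape)
```

```text
(495, 412, 3) (492, 369, 3)
```

View pics/crop0.png

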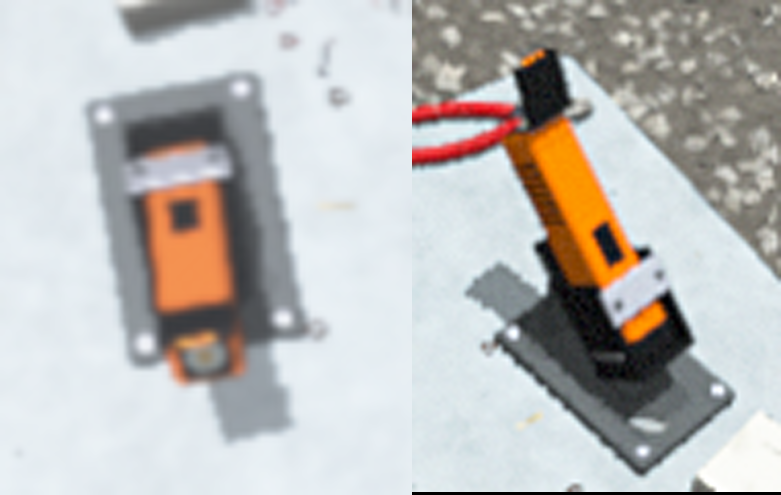

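```bash
cat > h.py <<'E'
import cv2,numpy as np
from plant import *
from scipy.spatial.transform import Rotation as R
def rays(n,px):
    c=camera_info(n);K=np.array([[c['fx'],0,c['cx']],[0,c['fy'],c['cy']],[0,0,1]])
    u=cv2.undistortPoints(np.array(px,float).reshape(-1,1,2),K,c['distortion'])[:,0]
    E=c['extrinsics'];d=np.c_[u[:,0],-u[:,1],-np.ones(len(u))]
    return E[:3,3],d@E[:3,:3].T
def onz(n,px,z):
    o,d=rays(n,px);return o+d*((z-o[2])/d[:,2])[:,None]
def pts(n,px,dep):
    o,d=rays(n,px);return o+d*np.array([dep[int(round(v)),int(round(u))] for u,v in px])[:,None]
E
python3 - <<'E'
from h import *
np.set_printoptions(precision=4,suppress=True)
b=np.array([(103,116),(241,89),(283,318),(145,345)])/5.5-.5+.09+np.array([190,125])
d=np.load("top0.npy")
P=pts("top",b,d);print("bolts depth",P)
P=onz("top",b,.010);print(P);c=P.mean(0)
x=(P[0]+P[1]-P[2]-P[3]);yaw=np.arctan2(x[1],x[0]);y=(P[0]+P[3]-P[1]-P[2]);print("centre",c,"yaw",yaw,np.arctan2(-y[0],y[1]),np.linalg.norm(x)/2,np.linalg.norm(y)/2)
Rz=R.from_euler('z',yaw)
for n,(r0,r1,c0,c1) in dict(top=(125,215,190,265),scene=(140,260,260,350)).items():
    im=cv2.imread(f"pics/{n}0.png");d=np.load(n+"0.npy")
    hsv=cv2.cvtColor(im,cv2.COLOR_BGR2HSV);m=np.zeros(im.shape[:2],bool);m[r0:r1,c0:c1]=1
    o=m&(hsv[...,0]>5)&(hsv[...,0]<22)&(hsv[...,1]>170)&(hsv[...,2]>90)
    v,u=np.nonzero(o);p=Rz.inv().apply(pts(n,np.c_[u,v],d)-c*[1,1,0])
    q=np.c_[(p[:,0]+p[:,2])*.7071,p[:,1],(-p[:,0]+p[:,2])*.7071]
    print(n,len(q));print(np.percentile(q,[1,5,10,25,50,75,90,95,99],axis=0))
    k=m&(hsv[...,2]<75);v,u=np.nonzero(k);p=pts(n,np.c_[u,v],d);p2=Rz.inv().apply(p-c*[1,1,0]);s=p[:,2]>.13
    q=np.c_[(p2[:,0]+p2[:,2])*.7071,p2[:,1],(-p2[:,0]+p2[:,2])*.7071]
    print("dark high");print(np.c_[u,v,p2*1e3,q*1e3][s][:60:2].round(0))
E
```

```text
bolts depth [[0.6335 0.1099 0.0094]
 [0.6443 0.0437 0.0159]
 [0.5347 0.0242 0.012 ]
 [0.5223 0.0889 0.013 ]]
[[0.6333 0.1099 0.01  ]
 [0.6458 0.0441 0.01  ]
 [0.535  0.0243 0.01  ]
 [0.5227 0.0892 0.01  ]]
centre [0.5842 0.0669 0.01  ] yaw 0.18058507311843736 0.1870990299906252 0.112532891964119 0.06652873533661507
top 76
[[ 0.0581 -0.0128  0.0844]
 [ 0.0587 -0.0122  0.0889]
 [ 0.0589 -0.0112  0.0953]
 [ 0.06   -0.0083  0.1122]
 [ 0.0606 -0.0007  0.1216]
 [ 0.0613  0.009   0.1366]
 [ 0.0619  0.0112  0.146 ]
 [ 0.0624  0.012   0.1499]
 [ 0.0634  0.0129  0.1534]]
dark high
[[227. 181. -77.  -5. 179.  73.  -5. 181.]
 [229. 181. -78. -10. 183.  74. -10. 184.]
 [231. 181. -79. -14. 184.  74. -14. 186.]
 [233. 181. -72. -17. 141.  49. -17. 151.]
 [223. 182. -77.   4. 180.  73.   4. 182.]
 [225. 182. -79.  -1. 185.  75.  -1. 187.]
 [227. 182. -79.  -5. 183.  73.  -5. 186.]
 [229. 182. -81. -10. 190.  76. -10. 192.]
 [231. 182. -83. -14. 192.  77. -14. 195.]
 [220. 183. -78.  11. 181.  72.  11. 183.]
 [222. 183. -81.   6. 190.  77.   6. 191.]
 [224. 183. -81.   2. 187.  75.   2. 190.]
 [226.
[... 1322 characters left out ...]
  -3. 199.]
 [292. 157. -82.   3. 195.  80.   3. 196.]
 [294. 157. -81.   8. 193.  79.   8. 194.]
 [285. 158. -88. -14. 199.  79. -14. 203.]
 [287. 158. -84. -11. 200.  81. -11. 201.]
 [289. 158. -82.  -7. 199.  83.  -7. 199.]
 [291. 158. -81.  -1. 196.  81.  -1. 196.]
 [293. 158. -81.   5. 193.  79.   5. 193.]
 [295. 158. -80.  11. 189.  77.  11. 190.]
 [286. 159. -85. -14. 198.  80. -14. 200.]
 [288. 159. -82.  -9. 197.  81.  -9. 198.]
 [290. 159. -82.  -4. 194.  80.  -4. 195.]
 [292. 159. -80.   1. 192.  79.   1. 192.]
 [294. 159. -78.   6. 190.  79.   6. 190.]
 [296. 159. -77.  12. 188.  78.  12. 187.]
 [287. 160. -82. -13. 197.  82. -13. 197.]
 [289. 160. -82.  -6. 192.  78.  -6. 194.]]
```

The scene view shows the lamp (scene px ~300,190) with its black cap open at (293,155), and the top view shows the cradle foot at (226,165). Pliers, tape and jar lie nearer the robot at rows 235–250. Cradle centre is about (0.584, 0.067), yaw 0.184, and the cap is open by about 1.87 rad.

```bash
cat >> h.py <<'E'
C=np.array([.5842,.0669,0]);RZ=R.from_euler('z',.184)
def tool(p): # p: pitch, tool z leaning to cradle +x
    z=np.array([np.sin(p),0,-np.cos(p)]);y=np.array([0,1.,0]);return RZ*R.from_matrix(np.c_[np.cross(y,z),y,z])
def plan(*ts):
    s=state();r=R.from_rotvec(s['eef_rot']);p=s['tcp_pos']
    for x,y,z,a in ts:
        w=C+RZ.apply([x,y,z]);print((x,y,z,a),'world',w.round(3),'delta',np.r_[r.inv().apply(w-p)/.5,(r.inv()*tool(a)).as_rotvec()/(np.pi/4)].round(4))
def here():
    s=state();r=R.from_rotvec(s['eef_rot']);q=RZ.inv().apply(s['tcp_pos']-C);m=(RZ.inv()*r).as_matrix()
    print('t',s['time'],'cradle',(q*1e3).round(1),'toolz',m[:,2].round(3),'y',m[:,1].round(3),'F',s['contact_force'].round(2),'q',s['joint_positions'].round(2),'w',s['grip_width'],s['finger_force'])
E
python3 -c "
from h import *
here();plan((-.04,0,.33,0))"
```

```text
t 0.1 cradle [-259.   601.9  230.5] toolz [-0.001 -0.001 -1.   ] y [ 0.504  0.863 -0.002] F [-0.73  0.44 -0.21] q [-1.29  0.63  0.04  1.52 -0.03  1.   -0.02] w 0.08531347319137135 0.0
(-0.04, 0, 0.33, 0) world [0.545 0.06  0.33 ] delta [-9.854e-01 -8.188e-01 -1.977e-01 -2.100e-03 -6.000e-04 -6.732e-01]
```

Emit:
{"fn": "apply_moves", "kwargs": {"deltas": [0,0,-0.2,0,0,0,-1,0,0,-0.2,0,0,0,-1,0,0,-0.2,0,0,0,-1,-0.985,-0.819,-0.2,0,0,-0.673,-1,-0.985,-0.819,-0.2,0,0,-0.673,-1,-0.985,-0.819,-0.2,0,0,-0.673,-1,-0.985,-0.819,-0.2,0,0,-0.673,-1,-0.985,-0.819,-0.2,0,0,-0.673,-1,-0.985,-0.819,-0.2,0,0,-0.673,-1,-0.985,-0.819,-0.2,0,0,-0.673,-1,-0.985,-0.819,-0.2,0,0,-0.673,-1,-0.985,-0.819,-0.2,0,0,-0.673,-1,-0.985,-0.819,-0.2,0,0,-0.673,-1,-0.985,-0.819,-0.2,0,0,-0.673,-1,-0.985,-0.819,-0.2,0,0,-0.673,-1,-0.985,-0.819,-0.2,0,0,-0.673,-1,-0.985,-0.819,-0.2,0,0,-0.673,-1,-0.985,-0.819,-0.2,0,0,-0.673,-1,-0.985,-0.819,-0.2,0,0,-0.673,-1,-0.985,-0.819,-0.2,0,0,-0.673,-1]}}

```text
time: 1.77
tcp_pos: [0.5464, 0.0539, 0.3307]
eef_rot: [0.275, -3.13, 0.005]
contact_force: [-0.2, -0.9, 0.8]
grip_width: 0.0002
finger_force: 0.0
```

```bash
python3 -c "
from h import *
here();plan((-.04,0,.33,0),(-.04,0,.185,0))"
```

```text
t 1.7667 cradle [-39.5  -5.8 330.7] toolz [-0.    -0.003 -1.   ] y [ 0.009  1.    -0.003] F [-0.2  -0.94  0.8 ] q [-0.22  0.38  0.1   1.66 -0.04  1.1   1.63] w 0.00015768983542784997 0.0
(-0.04, 0, 0.33, 0) world [0.545 0.06  0.33 ] delta [ 0.001   0.0116  0.0014 -0.0041 -0.0004 -0.0113]
(-0.04, 0, 0.185, 0) world [0.545 0.06  0.185] delta [ 0.001   0.0126  0.2914 -0.0041 -0.0004 -0.0113]
```

Emit:
{"fn": "apply_moves", "kwargs": {"deltas": [0,0,0,0,0,0,-1,0,0,0.07,0,0,0,-1,0,0,0.14,0,0,0,-1,0,0,0.21,0,0,0,-1,0,0,0.29,0,0,0,-1,0,0,0.29,0,0,0,-1,0,0,0.29,0,0,0,-1]}}

```text
time: 2.35
tcp_pos: [0.5428, 0.0616, 0.1852]
eef_rot: [0.292, -3.123, -0.001]
contact_force: [-0.4, 0.8, 1.2]
grip_width: -0.0002
finger_force: 0.0
```

Run:
```python
from h import *
here()
A=cv2.resize(snapshot("top")[0][125:225,190:270],None,fx=4,fy=4,interpolation=cv2.INTER_CUBIC)
B=cv2.resize(snapshot("scene")[0][120:230,250:350],None,fx=4,fy=4,interpolation=cv2.INTER_CUBIC)[:400]
cv2.imwrite("pics/c1.png",cv2.hconcat([A,B]))
```

```text
t 2.35 cradle [-41.6   2.3 185.2] toolz [-0.005  0.001 -1.   ] y [-0.002  1.     0.001] F [-0.35  0.77  1.19] q [-0.21  0.54  0.07  1.86 -0.06  0.75  1.65] w -0.00018769032401795164 0.0
```

View pics/c1.png

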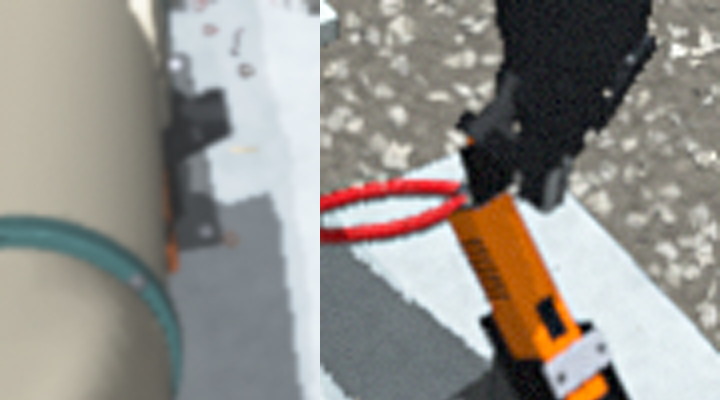

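Emit:
{"fn": "apply_moves", "kwargs": {"deltas": [0.037,0,0,0,0,0,-1,0.052,0,0,0,0,0,-1,0.067,0,0,0,0,0,-1,0.077,0,0,0,0,0,-1,0.087,0,0,0,0,0,-1,0.096,0,0.005,0,0,0,-1,0.105,0,0.01,0,0,0,-1,0.11,0,0.017,0,0,0,-1,0.115,0,0.024,0,0,0,-1,0.123,0,0.024,0,0,0,-1,0.131,0,0.024,0,0,0,-1,0.145,0,0.027,0,0,0,-1,0.147,0,0.035,0,0,0,-1,0.149,0,0.044,0,0,0,-1,0.147,0,0.05,0,0,0,-1,0.145,0,0.056,0,0,0,-1,0.143,0,0.062,0,0,0,-1,0.141,0,0.068,0,0,0,-1,0.141,0,0.068,0,0,0,-1]}}

```text
time: 4.03
tcp_pos: [0.4757, 0.0471, 0.1516]
eef_rot: [0.288, -3.128, 0.0]
contact_force: [1.0, 0.3, -0.6]
grip_width: 0.0
finger_force: 0.0
```

Run:
```python
from h import *
here()
B=cv2.resize(snapshot("scene")[0][120:230,250:350],None,fx=4,fy=4,interpolation=cv2.INTER_CUBIC)
cv2.imwrite("pics/c2.png",B)
```

```text
t 4.0333 cradle [-110.3    0.4  151.6] toolz [-0.  0. -1.] y [0. 1. 0.] F [ 0.97  0.35 -0.57] q [-0.2   0.51  0.06  2.07 -0.06  0.56  1.66] w 4.128524604223219e-05 0.0
```

View pics/c2.png

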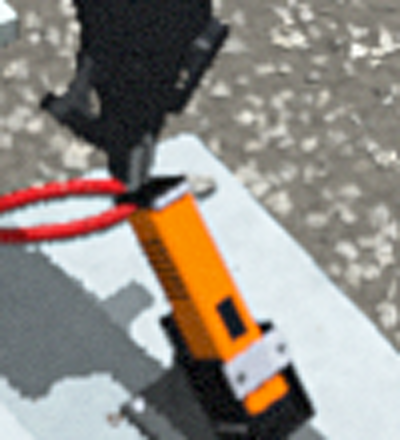

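The cap (c2 px ~160,190) is now folded over with the finger on it. Next I press it home along the lamp axis.

Emit:
{"fn": "apply_moves", "kwargs": {"deltas": [-0.003,0,0.003,0,0,0,-1,-0.006,0,0.006,0,0,0,-1,-0.006,0,0.006,0,0,0,-1,-0.006,0,0.006,0,0,0,-1]}}

```text
time: 4.42
tcp_pos: [0.4778, 0.0474, 0.1493]
eef_rot: [0.288, -3.127, 0.0]
contact_force: [-1.8, -0.7, 3.8]
grip_width: -0.0003
finger_force: 2.1
```

```bash
python3 -c "
from h import *
here()"
```

```text
t 4.4167 cradle [-108.1    0.3  149.3] toolz [-0.001  0.    -1.   ] y [0. 1. 0.] F [-1.82 -0.74  3.8 ] q [-0.2   0.52  0.06  2.06 -0.06  0.56  1.66] w -0.00029742972156063946 2.1323477613623254
```

Emit:
{"fn": "apply_moves", "kwargs": {"deltas": [-0.003,0,0.003,0,0,0,-1,-0.006,0,0.006,0,0,0,-1,-0.006,0,0.006,0,0,0,-1,-0.006,0,0.006,0,0,0,-1]}}

```text
time: 4.75
tcp_pos: [0.478, 0.0475, 0.1481]
eef_rot: [0.287, -3.123, -0.0]
contact_force: [-13.0, -1.5, 30.0]
grip_width: -0.0002
finger_force: 15.3
```

```bash
python3 -c "
from h import *
here()"
```

```text
t 4.75 cradle [-108.     0.3  148.1] toolz [-0.006  0.001 -1.   ] y [0.001 1.    0.001] F [-12.97  -1.53  30.03] q [-0.2   0.52  0.06  2.06 -0.06  0.57  1.66] w -0.00017135253181720857 15.306682353839278
```

The 30 N reaction means the cap is flat on the tail. Next: back off, rise, open the fingers and check.

Emit:
{"fn": "apply_moves", "kwargs": {"deltas": [0.03,0,-0.02,0,0,0,-1,0.05,0,-0.05,0,0,0,-1,0.05,0,-0.13,0,0,0,-1,0.02,0,-0.21,0,0,0,0,-0.02,0,-0.28,0,0,0,1,-0.07,0,-0.3,0,0,0,1,-0.07,0,-0.3,0,0,0,1,-0.07,0,-0.3,0,0,0,1,-0.07,0,-0.3,0,0,0,1], "grip_force": 80}}

```text
time: 5.5
tcp_pos: [0.5148, 0.0543, 0.2953]
eef_rot: [0.288, -3.126, 0.0]
contact_force: [-0.7, -0.6, -1.2]
grip_width: 0.0724
finger_force: 0.0
```

Run:
```python
from h import *
here();plan((-.0695,0,.30,0),(-.0695,0,.115,0))
im,d=snapshot("scene")
B=cv2.resize(im[120:260,250:350],None,fx=4,fy=4,interpolation=cv2.INTER_CUBIC)
cv2.imwrite("pics/c3.png",B)
hsv=cv2.cvtColor(im,cv2.COLOR_BGR2HSV)
def lampf(m):
    v,u=np.nonzero(m);p=RZ.inv().apply(pts("scene",np.c_[u,v],d)-C)
    return np.c_[(p[:,0]+p[:,2])*.7071,p[:,1],(-p[:,0]+p[:,2])*.7071]*1e3
m=np.zeros(d.shape,bool);m[150:240,280:330]=1
q=lampf(m&(hsv[...,0]>5)&(hsv[...,0]<22)&(hsv[...,1]>170)&(hsv[...,2]>90))
f=q[q[:,0]>58];print(len(f),np.percentile(f,[2,10,50,90,98],axis=0).round(1))
k=lampf(m&(hsv[...,2]<75));k=k[(k[:,2]>165)&(k[:,2]<230)&(abs(k[:,1])<25)];print(len(k),k.round(0)[::2])
```

```text
t 5.5 cradle [-70.6   0.4 295.3] toolz [-0.002  0.    -1.   ] y [0. 1. 0.] F [-0.73 -0.56 -1.23] q [-0.22  0.37  0.09  1.8  -0.04  0.98  1.64] w 0.07243918968858473 0.0
(-0.0695, 0, 0.3, 0) world [0.516 0.054 0.3  ] delta [-0.0021 -0.0007 -0.0093  0.0001 -0.0026 -0.0004]
(-0.0695, 0, 0.115, 0) world [0.516 0.054 0.115] delta [-2.900e-03 -7.000e-04  3.607e-01  1.000e-04 -2.600e-03 -4.000e-04]
464 [[ 58.4 -15.8  31.9]
 [ 59.7 -13.3  40.5]
 [ 62.   -3.2 114.7]
 [ 63.9   9.9 155.9]
 [ 65.4  12.2 164. ]]
54 [[ 61.  12. 176.]
 [ 41.  14. 175.]
 [ 54.  10. 175.]
 [ 62.  10. 174.]
 [ 39.   9. 175.]
 [ 52.   5. 176.]
 [ 63.   3. 175.]
 [ 29.   6. 175.]
 [ 42.   3. 175.]
 [ 54.   1. 175.]
 [ 61.   1. 174.]
 [ 32.   1. 175.]
 [ 47.  -4. 176.]
 [ 60.  -7. 176.]
 [ 63.  -4. 174.]
 [ 37.  -6. 176.]
 [ 51.  -9. 176.]
 [ 62. -11. 176.]
 [ 63.  -7. 173.]
 [ 41. -12. 175.]
 [ 52. -14. 175.]
 [ 59. -13. 174.]
 [ 62. -11. 172.]
 [ 39. -15. 174.]
 [ 47. -15. 174.]
 [ 55. -15. 173.]
 [ 62. -14. 172.]]
```

View pics/c3.png

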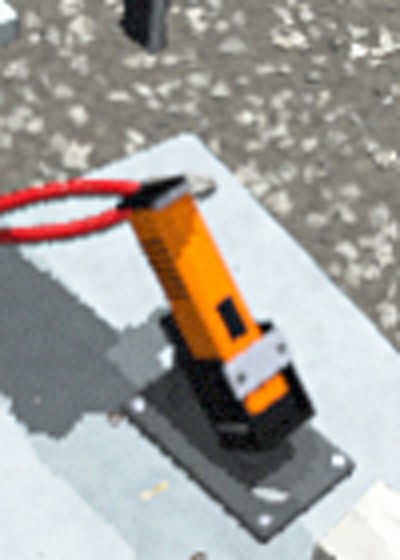

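The cap (c3 px 155,190) lies flat: its outer face is at a constant 175 mm across its whole width. Now I descend over the lamp at its grip point.

Emit:
{"fn": "apply_moves", "kwargs": {"deltas": [0,-0.003,0.06,0,0,0,1,0,-0.003,0.12,0,0,0,1,0,-0.003,0.18,0,0,0,1,0,-0.003,0.24,0,0,0,1,0,-0.003,0.29,0,0,0,1,0,-0.003,0.33,0,0,0,1,0,-0.003,0.36,0,0,0,1,0,-0.003,0.36,0,0,0,1,0,-0.003,0.36,0,0,0,1]}}

```text
time: 6.3
tcp_pos: [0.5144, 0.0527, 0.1154]
eef_rot: [0.288, -3.125, 0.0]
contact_force: [0.3, 0.1, 1.1]
grip_width: 0.0854
finger_force: 0.0
```

```bash
python3 -c "
from h import *
here()"
```

```text
t 6.3 cradle [-71.2  -1.2 115.4] toolz [-0.003  0.    -1.   ] y [0. 1. 0.] F [0.33 0.15 1.12] q [-0.2   0.61  0.06  1.99 -0.07  0.54  1.66] w 0.08535293627065853 0.0
```

Emit:
{"fn": "apply_moves", "kwargs": {"deltas": [0,0,0,0,0,0,0.2,0,0,0,0,0,0,-0.3,0,0,0,0,0,0,-0.6,0,0,0,0,0,0,-1,0,0,0,0,0,0,-1,0,0,0,0,0,0,-1,0,0,0,0,0,0,-1,0,0,0,0,0,0,-1,0,0,0,0,0,0,-1], "grip_force": 80}}

```text
time: 7.05
tcp_pos: [0.5163, 0.0532, 0.1171]
eef_rot: [-0.289, 3.127, 0.0]
contact_force: [-2.0, 0.1, 5.6]
grip_width: 0.0313
finger_force: 78.5
```

```bash
python3 -c "
from h import *
here()"
```

```text
t 7.05 cradle [-69.2  -1.  117.1] toolz [ 0.001  0.    -1.   ] y [-0.  1.  0.] F [-2.01  0.12  5.61] q [-0.2   0.61  0.06  1.99 -0.07  0.54  1.66] w 0.03126962312062166 78.45020413398743
```

Gripped (31 mm, 78 N). Now I draw it out along the slope.

Emit:
{"fn": "apply_moves", "kwargs": {"deltas": [0.01,0,-0.01,0,0,0,-1,0.025,0,-0.025,0,0,0,-1,0.04,0,-0.04,0,0,0,-1,0.055,0,-0.055,0,0,0,-1,0.07,0,-0.07,0,0,0,-1,0.085,0,-0.085,0,0,0,-1,0.1,0,-0.1,0,0,0,-1,0.115,0,-0.115,0,0,0,-1,0.13,0,-0.13,0,0,0,-1,0.145,0,-0.145,0,0,0,-1,0.16,0,-0.16,0,0,0,-1,0.16,0,-0.16,0,0,0,-1,0.16,0,-0.16,0,0,0,-1,0.16,0,-0.16,0,0,0,-1]}}

```text
time: 8.22
tcp_pos: [0.4374, 0.0385, 0.1962]
eef_rot: [0.288, -3.128, -0.0]
contact_force: [1.0, 0.4, -1.5]
grip_width: 0.0312
finger_force: 79.1
```

Run:
```python
from h import *
here();plan((.05,0,.40,0),(.12,0,.43,np.pi/4))
im,d=snapshot("scene");cv2.imwrite("pics/c4.png",im[60:300,180:420])
```

```text
t 8.2167 cradle [-149.5   -1.1  196.2] toolz [-0.  0. -1.] y [0. 1. 0.] F [ 1.02  0.37 -1.53] q [-0.21  0.39  0.08  2.12 -0.05  0.63  1.66] w 0.031182653196014522 79.10632967948914
(0.05, 0, 0.4, 0) world [0.633 0.076 0.4  ] delta [-3.990e-01  2.300e-03 -4.076e-01  1.000e-04 -1.000e-04 -3.000e-04]
(0.12, 0, 0.43, 0.7853981633974483) world [0.702 0.089 0.43 ] delta [-5.3900e-01  2.4000e-03 -4.6760e-01 -1.0000e-04 -1.0001e+00 -3.0000e-04]
```

View pics/c4.png

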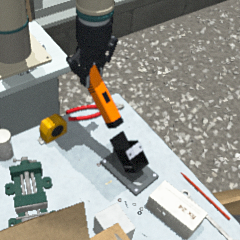

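The lamp (c4 px 103,95) is clear of the cradle. Now I lift, move forward and level it.

Emit:
{"fn": "apply_moves", "kwargs": {"deltas": [0,0,-0.05,0,0,0,-1,0,0,-0.11,0,0,0,-1,0,0,-0.17,0,0,0,-1,-0.03,0,-0.23,0,0,0,-1,-0.07,0,-0.29,0,0,0,-1,-0.11,0,-0.34,0,-0.05,0,-1,-0.16,0,-0.38,0,-0.12,0,-1,-0.21,0,-0.41,0,-0.2,0,-1,-0.26,0,-0.44,0,-0.3,0,-1,-0.31,0,-0.47,0,-0.4,0,-1,-0.36,0,-0.47,0,-0.5,0,-1,-0.41,0,-0.47,0,-0.6,0,-1,-0.46,0,-0.47,0,-0.7,0,-1,-0.5,0,-0.47,0,-0.8,0,-1,-0.53,0,-0.47,0,-0.9,0,-1,-0.54,0,-0.47,0,-1,0,-1,-0.54,0,-0.47,0,-1,0,-1,-0.54,0,-0.47,0,-1,0,-1,-0.54,0,-0.47,0,-1,0,-1,-0.54,0,-0.47,0,-1,0,-1]}}

```text
time: 9.93
tcp_pos: [0.7044, 0.0878, 0.433]
eef_rot: [-0.216, 2.345, 0.089]
contact_force: [0.8, 0.4, -1.7]
grip_width: 0.0311
finger_force: 81.3
```

Run:
```python
from h import *
here()
im,d=snapshot("scene");cv2.imwrite("pics/c5.png",im)
hsv=cv2.cvtColor(im,cv2.COLOR_BGR2HSV);m=np.zeros(d.shape,bool);m[20:260,200:420]=1
v,u=np.nonzero(m&(hsv[...,0]>5)&(hsv[...,0]<18)&(hsv[...,1]>190)&(hsv[...,2]>90))
p=pts("scene",np.c_[u,v],d);p=p[p[:,2]>.25];c=np.median(p,0);p=p[np.linalg.norm(p-c,axis=1)<.12]
w=np.linalg.svd(p-p.mean(0))[2][0];print(len(p),p.mean(0),w,'tilt deg',np.degrees(np.arcsin(w[2])),p[:,2].min(),p[:,2].max())
```

```text
t 9.9333 cradle [122.   -1.4 433. ] toolz [ 0.709 -0.001 -0.705] y [ 0.001  1.    -0.   ] F [ 0.78  0.36 -1.68] q [-0.18  0.24  0.04  1.88 -0.14  0.24  1.72] w 0.031095744986535227 81.25011205673218
452 [0.72437456 0.07811509 0.446928  ] [ 0.98362838 -0.05155506 -0.17267681] tilt deg -9.94349125165367 0.42987073087810784 0.4731941691331054
```

View pics/c5.png

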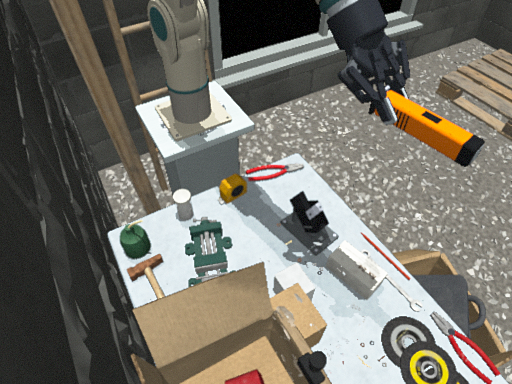

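The lamp is held at scene px (385–480, 90–160) and looks about level. My mask cut it off at column 420, so I'm measuring its tilt again over the whole lamp.

```bash
cat > t.py <<'E'
from h import *
here()
im,d=snapshot("scene")
hsv=cv2.cvtColor(im,cv2.COLOR_BGR2HSV);m=np.zeros(d.shape,bool);m[20:260,300:512]=1
v,u=np.nonzero(m&(hsv[...,0]>5)&(hsv[...,0]<22)&(hsv[...,1]>170)&(hsv[...,2]>90))
p=RZ.inv().apply(pts("scene",np.c_[u,v],d)-C);p=p[p[:,2]>.25];c=np.median(p,0);p=p[np.linalg.norm(p-c,axis=1)<.12]
for _ in range(4):
    A=np.c_[p[:,:2],np.ones(len(p))];k=np.linalg.lstsq(A,p[:,2],rcond=None)[0];r=p[:,2]-A@k;p=p[r>-max(.003,np.percentile(r,15)*-1 if 0 else .003)]
print(len(p),k,'pitch deg (x slope)',np.degrees(np.arctan(k[0])),r.std(),p.min(0),p.max(0))
dk=m&(hsv[...,2]<70);v,u=np.nonzero(dk);q=RZ.inv().apply(pts("scene",np.c_[u,v],d)-C);q=q[(q[:,0]>p[:,0].max()-.005)&(q[:,2]>.35)];print('bezel',len(q),q.min(0),q.max(0))
E
python3 t.py
```

```text
t 9.9833 cradle [121.8  -1.3 432.9] toolz [ 0.709 -0.    -0.705] y [ 0.  1. -0.] F [ 0.44  0.5  -0.88] q [-0.18  0.24  0.04  1.88 -0.14  0.24  1.72] w 0.03110949957903605 81.2497866153717
796 [0.00389533 0.17692758 0.46077859] pitch deg (x slope) 0.2231850602961669 0.0017450295525176793 [ 0.09043429 -0.01842361  0.45541538] [0.22321429 0.01017626 0.47232299]
bezel 777 [ 0.22264957 -0.43890222  0.42919014] [0.30446066 0.01656726 0.76694904]
```

Emit:
{"fn": "apply_moves", "kwargs": {"deltas": [-0.02,0,0,0,0,0,-1,-0.04,0,0,0,0,0,-1,-0.06,0,0,0,0,0,-1,-0.08,0,0,0,0,0,-1,-0.1,0,0,0,0,0,-1,-0.1,0,0,0,0,0,-1,-0.1,0,0,0,0,0,-1,-0.1,0,0,0,0,0,-1,-0.1,0,0,0,0,0,-1,-0.1,0,0,0,0,0,-1,-0.1,0,0,0,0,0,-1,-0.1,0,0,0,0,0,-1,-0.1,0,0,0,0,0,-1,-0.1,0,0,0,0,0,-1]}}

```text
time: 11.2
tcp_pos: [0.7376, 0.0942, 0.4666]
eef_rot: [-0.216, 2.348, 0.09]
contact_force: [-0.2, 0.6, -1.6]
grip_width: 0.0312
finger_force: 81.2
```

```bash
python3 t.py
python3 - <<'E'
from h import *
im=snapshot("scene")[0];cv2.imwrite("pics/c6.png",cv2.resize(im[20:200,320:512],None,fx=3,fy=3,interpolation=cv2.INTER_CUBIC))
print(state()['joint_velocities'].round(4))
E
```

```text
t 11.2 cradle [155.8  -1.2 466.6] toolz [ 0.707 -0.    -0.707] y [0. 1. 0.] F [-0.22  0.58 -1.58] q [-0.2   0.27  0.06  1.74 -0.12  0.35  1.7 ] w 0.031205471040535112 81.23639345169067
993 [0.00635795 0.19995629 0.49397955] pitch deg (x slope) 0.36427899379423906 0.0017668777789089005 [ 0.1230948  -0.01884311  0.48870899] [0.2563569  0.00928433 0.50180327]
bezel 886 [ 0.25618286 -0.43890222  0.46444207] [0.30446066 0.01148077 0.76694904]
[-0.0003  0.0011  0.0006 -0.0003 -0.      0.003   0.0003]
```

View pics/c6.png

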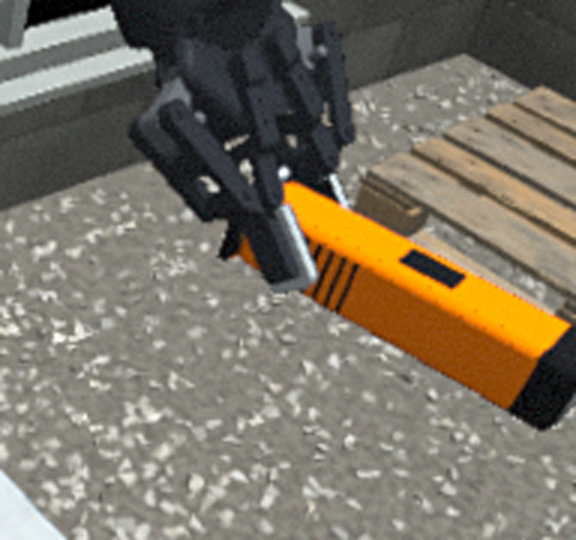

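Run:
```python
from h import *
im,d=snapshot("scene");g=im.max(2)
v,u=np.mgrid[93:112,388:406];v=v.ravel();u=u.ravel()
q=RZ.inv().apply(pts("scene",np.c_[u,v],d)-C)*1e3
k=(q[:,2]>420)&(q[:,0]<150)&(d[v,u]>0)
for a in np.c_[u,v,q,g[v,u]][k].round(0).astype(int): print(*a,end=' | ')
```

```text
388 93 114 -44 492 28 | 389 93 116 -45 493 36 | 390 93 117 -45 494 53 | 391 93 119 -46 495 97 | 392 93 120 -44 495 98 | 393 93 120 -42 494 97 | 394 93 120 -40 494 98 | 395 93 121 -39 493 82 | 396 93 121 -36 492 22 | 397 93 121 -33 491 19 | 398 93 123 -34 492 26 | 399 93 124 -34 493 23 | 400 93 125 -32 493 39 | 401 93 126 -32 493 29 | 402 93 127 -31 493 31 | 403 93 128 -31 494 28 | 404 93 130 -31 495 28 | 405 93 130 -29 494 25 | 396 94 113 -16 477 31 | 397 94 114 -15 478 10 | 398 94 116 -18 480 26 | 399 94 124 -33 491 26 | 400 94 125 -31 490 29 | 401 94 126 -31 491 21 | 402 94 127 -31 492 32 | 403 94 128 -29 492 39 | 404 94 130 -31 494 29 | 405 94 131 -30 493 30 | 396 95 114 -17 477 39 | 397 95 115 -17 477 16 | 398 95 116 -17 478 19 | 399 95 124 -31 488 29 | 400 95 125 -31 489 29 | 401 95 126 -31 489 26 | 402 95 127 -29 489 33 | 403 95 129 -31 491 31 | 404 95 130 -30 492 32 | 405 95 131 -30 492 33 | 395 96 112 -16 474 90 | 396 96 114 -17 475 26 | 397 96 115 -16 475 12 | 398 96 116 -15 476 22 | 399 96 117 -13 475 29 | 400 96 126 -31 488 27 | 401 96 127 -31 488 35 | 402 96 128 -29 488 3
[... 2465 characters left out ...]
 480 35 | 392 105 112 -15 457 82 | 393 105 113 -15 459 33 | 394 105 115 -17 460 12 | 395 105 117 -16 461 16 | 396 105 117 -15 461 59 | 397 105 117 -11 459 124 | 398 105 117 -7 456 170 | 400 105 123 -14 463 136 | 401 105 124 -15 465 143 | 402 105 127 -17 467 149 | 403 105 128 -16 467 154 | 404 105 130 -17 469 109 | 405 105 136 -29 478 44 | 394 106 115 -15 458 51 | 395 106 117 -15 459 69 | 401 106 125 -14 463 139 | 402 106 126 -15 464 142 | 403 106 128 -17 466 149 | 404 106 130 -17 467 122 | 405 106 137 -31 478 58 | 402 107 127 -16 463 118 | 403 107 129 -17 465 141 | 404 107 130 -17 466 137 | 405 107 137 -29 476 95 | 404 108 131 -16 464 137 | 405 108 132 -16 465 119 | 405 109 132 -15 462 133 |
```

The cap's outer edge sits at x = 112 mm over its full height (457–477 mm), so it's shut. The lamp is level within 0.4° and steady, and clear of the cradle.

```bash
python3 -c "
from plant import *
print(hand_in())"
```

```text
the job is handed in; nothing more can be done
None
```

I handed the job in: the cap was shut in the cradle, and the lamp was drawn out and is held level within 0.4° at about 0.48 m, steady at 81 N grip; the judge returned no verdict.

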